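# Plug the valve manifold in order, then hold it against the sprung stop

## Robot

A 6-joint arm with a two-finger parallel gripper is mounted at the origin on the work surface. World frame = base frame: x ahead of the robot, y to its left, z up, the work surface at z = 0. Lengths are in m, angles in rad, forces in N, time in s.
With the tool pointing down it reaches from about 0.375 to 0.9 m from the base axis. Payload 3.1 kg.
Tool frame: the origin (TCP) lies midway between the tips of the shut fingers; the grasp point (between the pads) lies 19 mm behind it; x points along the fingers, y is the direction in which the jaws open and shut, and the axes are right-handed (so a half turn about x gives the same grasp; the last joint's range is limited). The gripper opens to 87 mm and grips with 3 to 60 N. Pads are 19 mm wide; open, the fingers measure 117 mm over their backs; the gripper's body (75 mm by 190 mm) begins 51 mm behind the grasp point.
Start: joints at [1.105, 0.527, 1.433, -0, 1.181, -0.178], TCP at [0.177, 0.599, 0.223] pointing down, gripper open.
Joint ranges: [-3.08, 3.08], [-0.75, 2.2], [0.22, 2.44], [-1.43, 4.57], [0, 2.65], [-2.85, 2.85]. Speed limits (rad/s): [2.79, 2.79, 3.14, 3.14, 3.14, 3.14].

## Interface

Orientations are given as a 3x3 rotation matrix whose columns are the frame's x, y, z axes.
In Python, from bench import robot gives the robot as it stands. Calls block until the motion is done:
- robot.move_ptp(position, orientation): joint-space move of the TCP to a pose.
- robot.move_l(position, frame=None, rate=0.15): straight line of the TCP; frame=None keeps the orientation; rate is the mean speed in m/s.
- robot.movej(angles): joint-space move.
- robot.set_gripper(opening, grasp_force=None): opening from 0.0 (shut) to 1.0 (fully open); grasp_force is the grip in N (None keeps the last); returns when the fingers have stopped.
- robot.sleep(seconds).
- robot.ik(position, orientation): joint angles nearest the present ones, or None.
- robot.observe(): the state.
- robot.get_image(name): name is "scene" or "side" or "wrist"; returns a dict with "color" (480x640x3 uint8, blue, green, red), "intrinsics" (3x3 intrinsics, pixels), "dist_coeffs" ([k1, k2, p1, p2, k3] as OpenCV has them; the pictures are not rectified), "world_to_cam" (4x4, takes a point from world to camera coordinates). Camera axes: x right, y down, z forward; pixel columns grow to the right and rows downward; lengths in m; the calibration is good to about 2 mm. A picture is of the moment at which its call begins. There is no depth.
A pose or a line that the arm cannot do raises robot.MotionError and nothing moves.
- robot.job_done(): hands the job in, once; it reports no verdict.
Trained networks look in a picture, given as the dict that the camera call returned (one of the last four; its "shot" number tells which), for a name from the list of things; names that differ only in an ending like _2 or _b are one class to them, and where a whole thing is asked for, a point or a joint stands for the part that bears it (a point fixed in the world has none). Each returns a list of dicts, best first, with "confidence" (0 to 1); they miss things now and then, are a little off and sometimes report something else, mostly with a low value. They report only what shows in the picture. A call takes as long as a camera call.
- robot.boxes_of(name, picture): "at" ([column, row] in pixels, amid what is visible of it).
The state is a dict: "time_s": time; "joint_pos": joint angles; "joint_velocities": joint speeds; "effort": joint torques, N m; "tool_pos": TCP position; "eef_rot": TCP orientation; "contact_force": force on the tool from outside, world axes, zero at the start; "moment": the same for the moment, N m; "opening": opening from 0.0 (shut) to 1.0 (fully open).
Only numpy, scipy, OpenCV 4.12 (cv2) and the standard library are available. Lean on these libraries where they do the work, as an engineer would, in place of code of your own. Each camera call takes 0.05 s, during which the arm holds its last target.

## Task

Plug the white manifold on the grey assembly fixture and hold it for the fitter: put the blue-headed plug fully home in the pocket marked with one dot first, then the red-headed plug fully home in the pocket marked with two dots. Then push the manifold along the bed, with the fingers, flat against the aluminium sprung stop until the stop's black pointer stands in the green zone of the scale, never pushing deep into the red, and finish while still holding that steady push; do not let go. Leave everything else on the bench where it is.

Things in the scene. Friction and masses are not known exactly. Their poses are not given: they have to be found in the camera images.
- fixture: Fixed grey bed 12 mm thick, lying on the bench; origin on its underside, z up; it reaches from x = -135 to 155 mm and y = -140 to 140 mm. Its +x is the push direction, towards the stop; position and yaw vary. A grey housing behind the stop reaches from x = 126 to 150 mm, 62 mm above the bench
- stop (a joint): Travel (m) of the aluminium stop along the fixture's +x, 0 at rest, at most 0.046. A spring pushes it back with 450 N/m (6.3 N at 14 mm, 13.5 N at 30 mm). The black pointer at its +y end moves with it over a raised scale: white 0 to 14 mm, green 14 to 30 mm, red beyond. Aim for 22 mm; beyond 42 mm is deep in the red
- stop_face (a point): Centre of the stop's flat front face, which looks to the fixture's -x and moves with the stop; the plate is 170 mm wide along y, 14 mm thick, its top 65 mm above the bench. At rest it is at x = 60 mm, y = 0 in the fixture's frame
- manifold: Loose white plastic block 64 (x) x 170 (y) x 46 mm (z), about 0.3 kg, lying on the bed in front of the stop; origin at the centre of its underside. Its +x face (plain) goes against the stop; the -x face (three brass discs) is the one to push, near its middle, with the fingertips about 24 mm above the bed (much higher may tip it)
- manifold_front (a point): Centre of the manifold's +x face, 23 mm above its underside
- pocket1 (a point): Centre of the mouth, at the manifold's top face, of the round pocket marked with one black dot, at y = +58 mm in the manifold's frame: 29 mm wide, 30 mm deep, chamfered
- pocket2 (a point): The same for the pocket marked with two dots, at y = -58 mm
- blue_plug_mid (a point): Centre of the blue-headed plug, which stands upright on the bench, 30 mm above its foot. Brass stem 26 mm across, from the foot up to 26 mm; blue round head 32 mm across, from 26 to 60 mm above the foot; 70 g. Home: the head's underside rests on the manifold, so that this centre is 4 mm above the pocket's mouth
- red_plug_mid (a point): The same for the red-headed plug; which of the two stands nearer varies
- yellow_plug: A plug of the same shape with a yellow head, not needed: leave alone; origin at its foot
- coupling: White pipe coupling, 48 mm across, 45 mm high: leave alone
- elbow: Small brass elbow, about 45 mm: leave alone
- sealant: Grey bottle, 44 mm across, 110 mm high: leave alone
- screwdriver: Screwdriver lying on the bench: leave alone
- wrench: Wrench lying on the bench: leave alone

How it is judged:
On the way, in this order (a step that is already met when the one before it is completed fails the run):
1. the blue plug is fully home in the one-dot pocket (distance between blue_plug_mid and pocket1 below 0.0085 m and horizontal distance between blue_plug_mid and pocket1 below 0.005 m and angle between blue_plug_mid's own z axis and vertical below 0.08 rad and z of blue_plug_mid in the frame of pocket1 below 0.007 m), for 0.2 s.
2. the red plug is fully home in the two-dot pocket, the blue one still home (all of step 1 and distance between red_plug_mid and pocket2 below 0.0085 m and horizontal distance between red_plug_mid and pocket2 below 0.005 m and angle between red_plug_mid's own z axis and vertical below 0.08 rad and z of red_plug_mid in the frame of pocket2 below 0.007 m), for 0.2 s.
3. the fingers press the manifold flat against the stop, the pointer in the green zone, for a second (value of joint stop between 0.014 and 0.03 m and contact force between manifold and stop between 5.5 and 16 N and contact force between the fingers and manifold above 4 N and angle between the x axis of manifold and the x axis of fixture, either way round below 0.05 rad and z of manifold in the frame of fixture below 0.016 m and angle between manifold's own z axis and vertical below 0.05 rad), for 1 s.
At the end, for the whole second after the job is handed in: Blue plug home in pocket 1, red in pocket 2 (5 mm sideways, head within 3 mm of the top, upright to 0.08 rad); manifold flat on the bed, square to the stop (0.05 rad), still, held by the fingers (over 4 N), stop travel 14 to 30 mm (force 5.5 to 16 N). Ends holding (all of step 2 and all of step 3 and linear speed of manifold below 0.01 m/s); the arm keeps its last pose, push and grip.
It fails at once if the stop is pushed deep into the red (beyond 42 mm) (value of joint stop above 0.042 m).
It fails at once if a bystander is moved by more than 30 mm (distance of any of yellow_plug, coupling, elbow, sealant, screwdriver, wrench from where it was at the start of the episode above 0.03 m).
It also fails if it takes over 72 s, if anything falls off the work surface, if the arm or the gripper's body presses on something with over 40 N, if the wrist force passes 120 N, or if a joint passes its speed limit or range.

## Working session

There is one attempt and no reset: what is moved stays moved. The work goes in short steps, each a Python script; the robot and the scene stay as the last script left them, time stands still between calls to the robot, and variables do not carry over. Pictures are saved under pics/ and viewed, and the job is handed in when it is done.

```bash
ls; mkdir -p pics; python3 - <<'E'
from bench import robot
import cv2
for n in ["scene","side","wrist"]:
    p=robot.get_image(n); cv2.imwrite(f"pics/{n}0.png",p["color"])
    print(n,p["intrinsics"].tolist() if hasattr(p["intrinsics"],'tolist') else p["intrinsics"],p["dist_coeffs"]); print(p["world_to_cam"])
    for k in ["manifold","pocket1","pocket2","blue_plug_mid","red_plug_mid","yellow_plug","stop","stop_face","fixture"]:
        try: print(k,[(d["at"],round(d["confidence"],2)) for d in robot.boxes_of(k,p)[:3]])
        except Exception as e: print(k,e)
print(robot.observe())
E
```

```text
pics
scene [[587.532237024099, 0.0, 311.5001155701519], [0.0, 587.532237024099, 243.66482068602738], [0.0, 0.0, 1.0]] [0.00118418 0.         0.         0.         0.        ]
[[ 0.51918552  0.85460494 -0.009838   -0.24519733]
 [ 0.51195564 -0.32019692 -0.79710435 -0.22025643]
 [-0.68435942  0.40880842 -0.60376143  2.03356461]
 [ 0.          0.          0.          1.        ]]
manifold [([324.4, 248.6], 0.89), ([243.0, 352.9], 0.38)]
pocket1 [([326.4, 248.6], 0.77)]
pocket2 [([326.4, 248.6], 0.77)]
blue_plug_mid [([196.6, 282.3], 0.71)]
red_plug_mid [([226.9, 310.8], 0.54)]
yellow_plug [([151.9, 314.9], 0.53)]
stop [([341.6, 270.9], 0.95)]
stop_face [([339.1, 270.8], 0.66)]
fixture [([336.3, 279.9], 0.78)]
side [[552.867181893295, 0.0, 319.3125661411633], [0.0, 552.867181893295, 237.48860551437932], [0.0, 0.0, 1.0]] [-0.09751217  0.          0.          0.          0.        ]
[[ 0.99299647 -0.11752359  0.01209215 -0.53889292]
 [-0.06375038 -0.61917726 -0.78265919  0.09733678]
 [ 0.0994681   0.77640693 -0.62233301  1.34812796]
 [ 0.          0.          0.          1.        ]]
manif
[... 1036 characters left out ...]
248500e-05,
        1.18139061e+00, -1.78515868e-01]), 'joint_velocities': array([-0.00026738,  0.00016884,  0.00235652, -0.00013148, -0.00249565,
       -0.0002592 ]), 'effort': array([ 1.23209829e-04, -4.40007055e+01, -1.76976210e+01,  6.32994622e-02,
        5.06295066e-02, -3.75509433e-05]), 'tool_pos': array([0.1773703 , 0.59928766, 0.2225624 ]), 'eef_rot': array([[ 3.15656983e-06,  2.83842571e-01,  9.58870896e-01],
       [ 2.91630628e-05,  9.58870895e-01, -2.83842571e-01],
       [-1.00000000e+00,  2.88595811e-05, -5.25097580e-06]]), 'contact_force': array([ 0.50465744,  0.08063663, -0.29647961]), 'moment': array([ 0.01686909,  0.01868706, -0.0138072 ]), 'opening': 0.9996307514266434}
```

View pics/scene0.png

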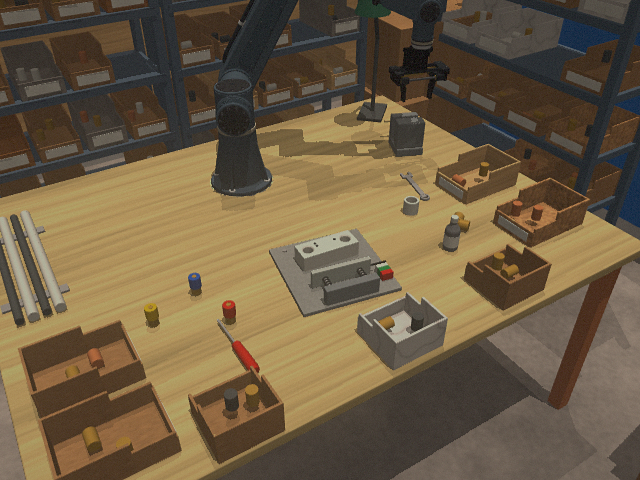

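View pics/side0.png

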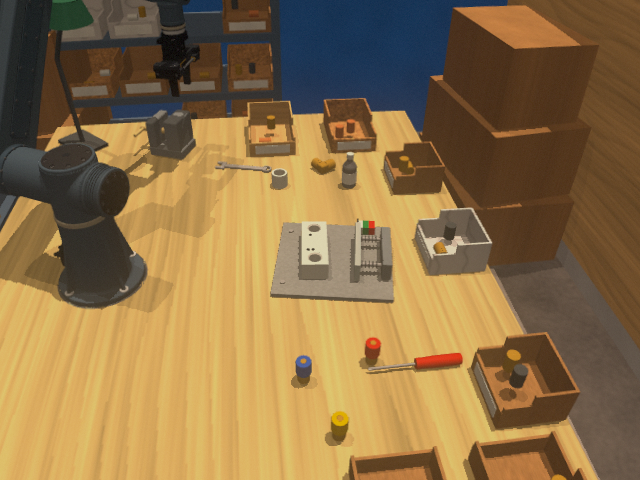

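Scene: the manifold is at (325,248), with blue at (196,283), red at (228,310) and yellow at (152,315). In the side view the pockets are at about (315,229) and (314,257). I'll triangulate these next, then refine with the wrist camera.

```bash
cat > h.py <<'E'
from bench import robot
import numpy as np, cv2
def pix2ray(p,uv):
    n=cv2.undistortPoints(np.array([[uv]],float),np.array(p["intrinsics"]),np.array(p["dist_coeffs"]))[0,0]
    T=np.array(p["world_to_cam"]);R=T[:3,:3];o=-R.T@T[:3,3]
    return o,R.T@np.array([n[0],n[1],1])
def atz(p,uv,z):
    o,d=pix2ray(p,uv); return o+d*(z-o[2])/d[2]
def proj(p,X):
    T=np.array(p["world_to_cam"])
    return cv2.projectPoints(np.array(X,float).reshape(-1,1,3),cv2.Rodrigues(T[:3,:3])[0],T[:3,3],np.array(p["intrinsics"]),np.array(p["dist_coeffs"]))[0].reshape(-1,2)
def tri(l):
    A=np.zeros((3,3));b=np.zeros(3)
    for p,uv in l:
        o,d=pix2ray(p,uv);d=d/np.linalg.norm(d);M=np.eye(3)-np.outer(d,d);A+=M;b+=M@o
    return np.linalg.solve(A,b)
def down(yaw): # tool x down, jaw axis y at yaw in world
    y=np.array([np.cos(yaw),np.sin(yaw),0]);x=np.array([0,0,-1.]);return np.column_stack([x,y,np.cross(x,y)])
E
python3 - <<'E'
from h import *
a=robot.get_image("scene");b=robot.get_image("side")
for k,u,v in [("blue",(196,282),(304.5,367)),("red",(228.5,310),(372,349)),("yellow",(152,315),(340,425)),("manif",(326,248),(314,251))]:
    print(k,tri([(a,u),(b,v)]).round(4), atz(a,u,.035).round(3),atz(b,v,.035).round(3))
print([ (d["at"],d["confidence"]) for n in ["elbow","coupling","sealant"] for d in robot.boxes_of(n,b)[:1]])
R=robot.observe()["eef_rot"];T=np.array(robot.get_image("wrist")["world_to_cam"]);t=robot.observe()["tool_pos"]
o=-T[:3,:3].T@T[:3,3]; print("cam in tool",R.T@(o-t), R.T@T[:3,:3].T)
c=cv2.resize(b["color"][210:310,265:405],None,fx=5,fy=5,interpolation=cv2.INTER_CUBIC);cv2.imwrite("pics/sidez.png",c)
E
```

```text
blue [ 0.4698 -0.3544  0.0393] [ 0.463 -0.351  0.035] [ 0.471 -0.353  0.035]
red [ 0.6123 -0.326   0.0406] [ 0.606 -0.323  0.035] [ 0.614 -0.322  0.035]
yellow [ 0.5219 -0.492   0.0346] [ 0.522 -0.492  0.035] [ 0.522 -0.493  0.035]
manif [0.5283 0.0113 0.0363] [0.521 0.019 0.035] [0.529 0.004 0.035]
[([371.9, 347.8], 0.19), ([280.0, 182.7], 0.62), ([348.2, 173.0], 0.62)]
cam in tool [-0.16135738 -0.0001813  -0.07081858] [[ 1.30795093e-04 -2.58071191e-01  9.66125894e-01]
 [ 9.99999806e-01 -5.55406503e-04 -2.83740956e-04]
 [ 6.09817970e-04  9.66125743e-01  2.58071068e-01]]
```

View pics/sidez.png

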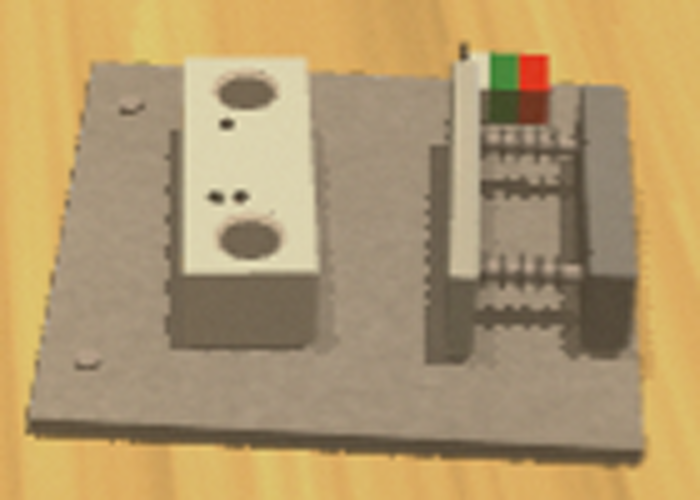

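The zoom shows the one-dot pocket at the far (+y) end and the two-dot pocket at the near end. Now close wrist views.

```bash
python3 - <<'E'
from h import *
robot.move_ptp([0.50,0.01,0.27],down(np.pi/2))
p=robot.get_image("wrist");cv2.imwrite("pics/wm.png",p["color"])
print(p["world_to_cam"].tolist())
for k in ["pocket1","stop_face","fixture"]: print(k,[(d["at"],round(d["confidence"],2)) for d in robot.boxes_of(k,p)[:3]])
robot.move_ptp([0.54,-0.25,0.25],down(0))
p=robot.get_image("wrist");cv2.imwrite("pics/wp.png",p["color"])
print(p["world_to_cam"].tolist())
for k in ["blue_plug_mid","red_plug_mid","yellow_plug"]: print(k,[(d["at"],round(d["confidence"],2),atz(p,d["at"],.045).round(4)) for d in robot.boxes_of(k,p)[:3]])
o=robot.observe();print(o["time_s"],o["joint_pos"].round(2),o["tool_pos"])
E
```

```text
[[-0.0003097150957140345, 0.9999999044135404, 0.0003086251304969315, -0.01046218952700725], [0.9661365409951403, 0.00021959215809921285, 0.25803126929353243, -0.525925595635848], [0.25803117685757826, 0.00037809019530896977, -0.9661365166565743, 0.3059951948374121], [0.0, 0.0, 0.0, 1.0]]
pocket1 [([322.2, 237.9], 0.58)]
stop_face [([259.3, 360.2], 0.65)]
fixture [([304.8, 276.0], 0.57)]
[[0.9999990944995031, 0.0008968591168454841, -0.0010033164510818626, -0.5389345155412193], [0.0011250110393607056, -0.9662633043087119, 0.2575538023337536, -0.2793315174431757], [-0.0007384783935884022, -0.2575546978607407, -0.9662634383332156, 0.3517683687574807], [0.0, 0.0, 0.0, 1.0]]
blue_plug_mid [([253.2, 309.5], 0.62, array([ 0.4726, -0.343 ,  0.045 ])), ([493.1, 304.2], 0.59, array([ 0.7096, -0.3379,  0.045 ]))]
red_plug_mid [([394.5, 292.7], 0.66, array([ 0.6103, -0.3251,  0.045 ])), ([303.5, 8.5], 0.56, array([ 0.5243, -0.0738,  0.045 ])), ([251.7, 311.7], 0.34, array([ 0.471 , -0.3453,  0.045 ]))]
yellow_plug [([427.6, 10.0], 0.64, array([ 0.6281, -0.0736,  0.045 ]))]
5.6583 [-0.62  0.46  1.48  0.    1.21 -0.62] [ 0.54021223 -0.24866217  0.25030976]
```

View pics/wm.png

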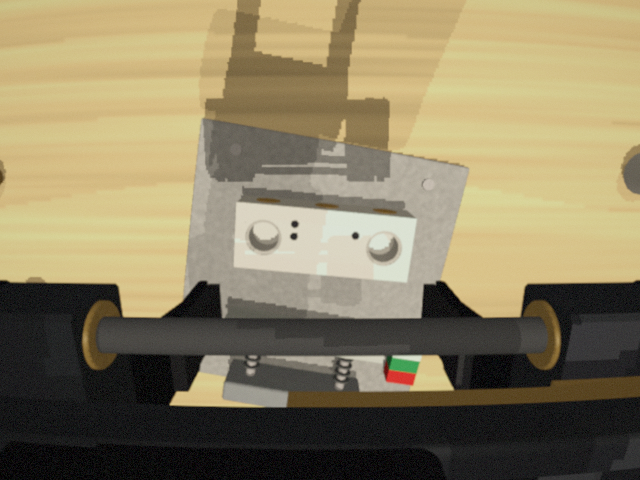

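View pics/wp.png

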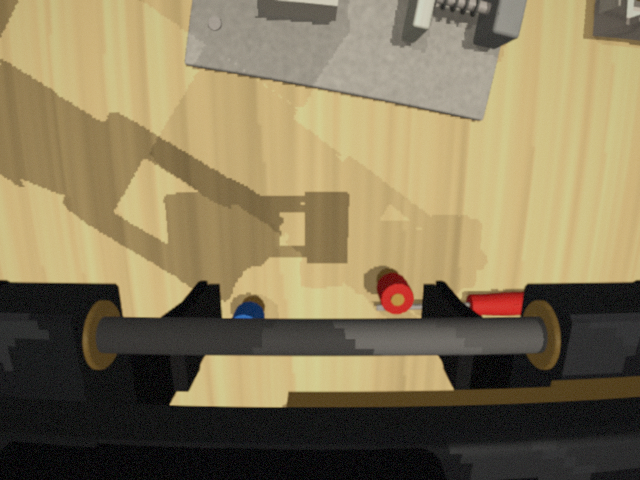

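Wrist view: the two-dot pocket is at about (264,237) and the one-dot pocket at (384,247). The red head top is at (398,299), and blue is half hidden behind the gripper. I'll zoom the saved manifold image and take a better view of the plugs.

```bash
python3 - <<'E'
from h import *
m=cv2.imread("pics/wm.png");cv2.imwrite("pics/wmz.png",cv2.resize(m[185:295,225:425],None,fx=4,fy=4,interpolation=cv2.INTER_CUBIC))
robot.move_ptp([0.54,-0.38,0.22],down(0))
p=robot.get_image("wrist");cv2.imwrite("pics/wp2.png",p["color"])
import pickle;pickle.dump(p,open("wp2.pkl","wb"))
o=robot.observe();print(o["time_s"],o["joint_pos"].round(2),o["tool_pos"])
hsv=cv2.cvtColor(p["color"],cv2.COLOR_BGR2HSV)
for n,lo,hi in [("blue",(105,120,40),(130,255,255)),("red",(0,190,90),(6,255,255))]:
    k=cv2.inRange(hsv,lo,hi);nn,l,s,c=cv2.connectedComponentsWithStats(k)
    for i in range(1,nn):
        if s[i,4]>60: print(n,s[i],c[i])
E
```

```text
6.3 [-0.78  0.58  1.34  0.    1.22 -0.78] [ 0.53998228 -0.37915158  0.21988978]
blue [ 211  176   43   41 1097] [232.86144029 195.32269827]
red [387 139  44  39 561] [408.07486631 160.46345811]
red [ 491  172  110   26 2538] [546.80693459 184.65287628]
```

View pics/wmz.png

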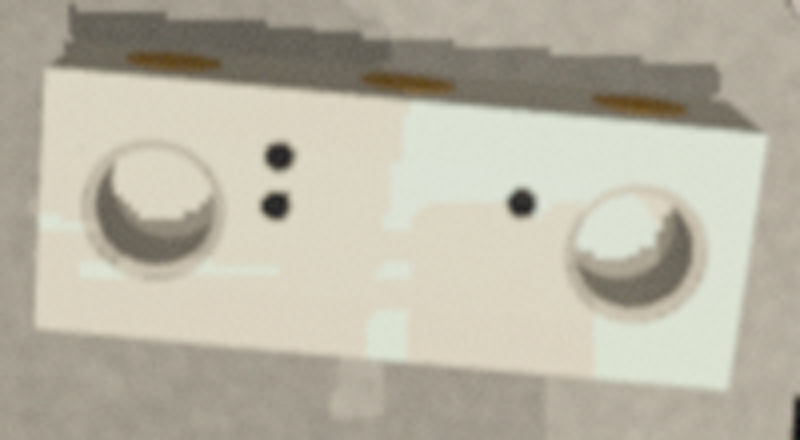

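View pics/wp2.png

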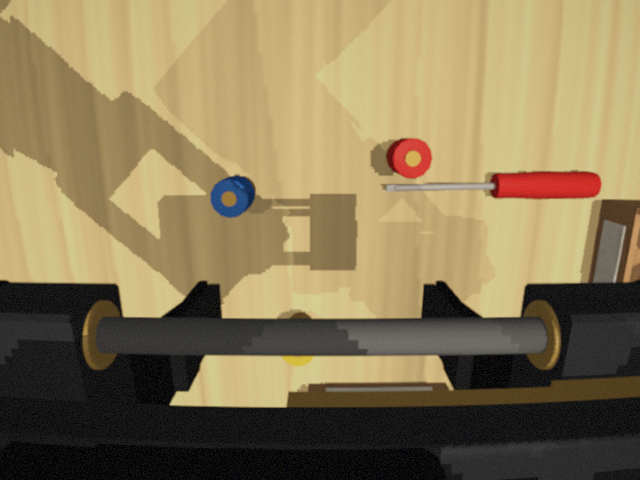

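Blue's brass top disc is at (230,199) and red's at (413,158). In the wrist view the pocket rims are at (263,237) for two-dot and (384,248) for one-dot.

```bash
python3 - <<'E'
from h import *
import pickle
p=pickle.load(open("wp2.pkl","rb"))
print("blue",atz(p,(230,198.8),.06),"red",atz(p,(413,158.3),.06))
W=dict(p);W["world_to_cam"]=np.array([[-0.0003097150957140345, 0.9999999044135404, 0.0003086251304969315, -0.01046218952700725], [0.9661365409951403, 0.00021959215809921285, 0.25803126929353243, -0.525925595635848], [0.25803117685757826, 0.00037809019530896977, -0.9661365166565743, 0.3059951948374121],[0,0,0,1]])
pickle.dump(W,open("wm.pkl","wb"))
z=lambda a:((a[0]+.5)/4-.5+225,(a[1]+.5)/4-.5+185)
p1=atz(W,z((638,253)),.058);p2=atz(W,z((153,210)),.058)
print("p1",p1,"p2",p2,"dist",np.linalg.norm(p1-p2),"yaw",np.degrees(np.arctan2(*(p1-p2)[[1,0]]))-90)
C=[atz(W,z(c),.058)[:2] for c in [(46,66),(767,132),(728,389),(36,329)]]
print("ctr",(p1+p2)/2,np.mean(C,0),[np.linalg.norm(C[i]-C[(i+1)%4]).round(4) for i in range(4)])
d=C[1]-C[0]+C[2]-C[3];print("yaw corners",np.degrees(np.arctan2(d[1],d[0]))-90)
f=[atz(W,u,.012)[:2] for u in [(203,119),(468,167)]];d=f[1]-f[0];print("fix",f,np.linalg.norm(d),np.degrees(np.arctan2(d[1],d[0]))-90)
E
```

```text
blue [ 0.46627583 -0.35772803  0.06      ] red [ 0.61080771 -0.32604377  0.06      ]
p1 [0.53264968 0.07078821 0.058     ] p2 [ 0.52208939 -0.04471773  0.058     ] dist 0.11598767755466761 yaw -5.223823997543349
ctr [0.52736954 0.01303524 0.058     ] [0.52745022 0.012924  ] [np.float64(0.1693), np.float64(0.0644), np.float64(0.1695), np.float64(0.0645)]
yaw corners -5.24793946218044
fix [array([ 0.41140135, -0.10791746]), array([0.45879916, 0.16217413])] 0.2742189248881541 -9.953369154850478
```

The pocket spacing measures 116.0 mm, which matches the drawing. Next I grasp blue with the same tool yaw as its view, then look at the pockets at that yaw so camera bias cancels.

```bash
python3 - <<'E'
from h import *
import pickle
robot.set_gripper(0.7,grasp_force=20)
b=[0.4663,-0.3577]
robot.move_ptp([*b,0.10],down(0))
robot.move_l([*b,0.032],rate=.1)
robot.set_gripper(0.0,grasp_force=20)
o=robot.observe();print(o["opening"]*87,o["contact_force"],o["tool_pos"])
robot.move_l([*b,0.14],rate=.2)
robot.move_ptp([.527,-0.02,0.25],down(0))
p=robot.get_image("wrist");cv2.imwrite("pics/wm2.png",p["color"]);pickle.dump(p,open("wm2.pkl","wb"))
s=robot.get_image("side");cv2.imwrite("pics/s2.png",s["color"])
cv2.imwrite("pics/wm2z.png",cv2.resize(p["color"][80:280,230:430],None,fx=3,fy=3,interpolation=cv2.INTER_CUBIC))
o=robot.observe();print(o["time_s"],o["opening"]*87,o["contact_force"],o["tool_pos"])
E
```

```text
31.43488119463346 [-0.34609887  0.01253253  0.95337993] [ 0.46633083 -0.35778705  0.03217898]
11.2833 31.495805548895575 [ 0.29170666 -0.37911952 -0.08727961] [ 0.52703195 -0.02125346  0.24937257]
```

View pics/wm2.png

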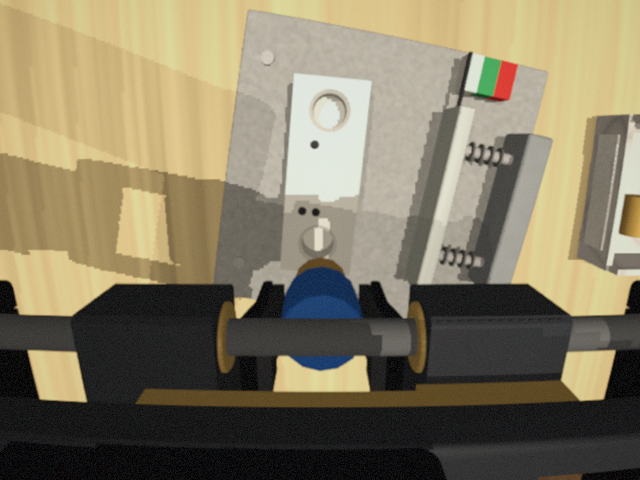

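View pics/wm2z.png

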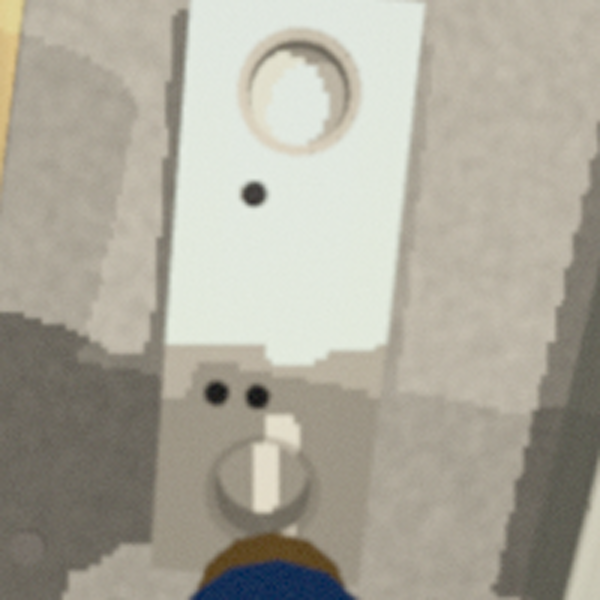

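View pics/s2.png

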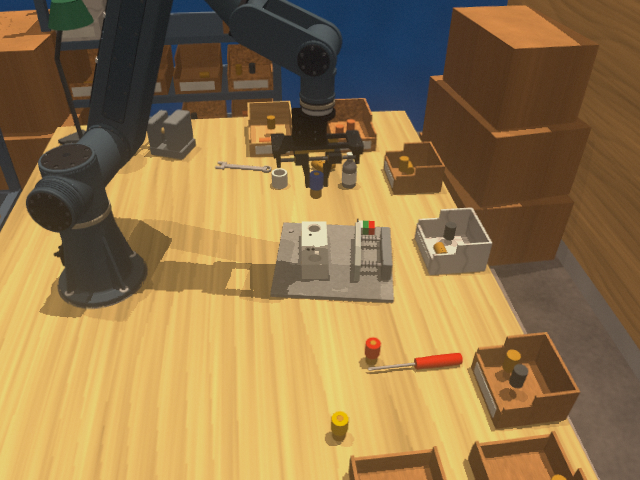

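The blue plug is held upright. The one-dot pocket's rim is at about (329.5,110.5) and the two-dot pocket's at (317,242).

```bash
python3 - <<'E'
from h import *
import pickle
p=pickle.load(open("wm2.pkl","rb"))
z=lambda a:((a[0]+.5)/3-.5+230,(a[1]+.5)/3-.5+80)
p1=atz(p,z((299.5,92.5)),.058);p2=atz(p,z((262,486)),.058)
print(p1,p2,np.linalg.norm(p1-p2))
f=[atz(p,u,.012)[:2] for u in [(248,10),(547,72)]];d=f[1]-f[0];print("fix",f,np.linalg.norm(d),np.degrees(np.arctan2(d[1],d[0])))
g=[atz(p,u,.065)[:2] for u in [(443,107),(415,280)]];d=g[0]-g[1];print("stop",g,np.degrees(np.arctan2(d[1],d[0]))-90)
E
```

```text
[0.53339637 0.07028548 0.058     ] [ 0.5225261 -0.0427819  0.058    ] 0.1135887130329791
fix [array([0.46008734, 0.16278859]), array([0.74172058, 0.11219953])] 0.28614075813474327 -10.183296616258087
stop [array([0.62662514, 0.073402  ]), array([ 0.61138138, -0.07700718])] -5.787088524553127
```

```bash
cat >> h.py <<'E'
def lower(x,y,z0,z1,step=.003,fmax=12):
    z=z0
    while z>z1+1e-6:
        z=max(z1,z-step); robot.move_l([x,y,z],rate=.06)
        o=robot.observe(); f=o["contact_force"]
        print(round(z,4),o["tool_pos"].round(4),f.round(1))
        if abs(f[2])>fmax: return False
    return True
E
python3 - <<'E'
from h import *
x,y=.5330,.0705
robot.move_l([x,y,.12],rate=.2); robot.move_l([x,y,.092],rate=.1)
print(robot.observe()["contact_force"])
print(lower(x,y,.092,.0645,step=.0045), robot.observe()["time_s"])
s=robot.get_image("side");cv2.imwrite("pics/s3.png",cv2.resize(s["color"][130:310,250:410],None,fx=3.3,fy=3.3))
E
```

```text
[ 0.12347917 -0.557861    0.20875757]
0.0875 [0.5331 0.0704 0.0878] [-0.1 -0.5 -1. ]
0.083 [0.5329 0.0706 0.0828] [-0.   0.  -0.1]
0.0785 [0.5329 0.0705 0.0782] [ 0.1  0.4 -0.8]
0.074 [0.5329 0.0705 0.0737] [-0.1  0.1 -1.2]
0.0695 [0.5328 0.0705 0.0692] [-0.4  1.1 -0.9]
0.065 [0.5328 0.0705 0.0647] [ 0.2  0.1 -0.3]
0.0645 [0.5329 0.0705 0.0645] [ 0.4 -0.5 -0.5]
True 14.4083
```

View pics/s3.png

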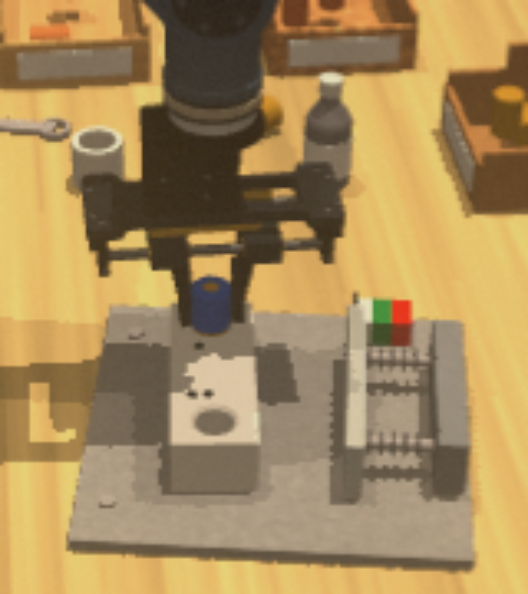

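Blue slid in freely. I'll release it and fetch red, using the same tool yaw.

```bash
python3 - <<'E'
from h import *
import pickle
x,y=.5330,.0705
print(robot.set_gripper(0.7))
robot.move_l([x,y,.13],rate=.2)
r=[0.6108,-0.3260]
robot.move_ptp([.527,-.02,.25],down(0))
p=robot.get_image("wrist");cv2.imwrite("pics/wm3.png",p["color"]);pickle.dump(p,open("wm3.pkl","wb"))
robot.move_ptp([r[0],r[1],.10],down(0))
robot.move_l([*r,0.032],rate=.1)
robot.set_gripper(0.0,grasp_force=20)
o=robot.observe();print(o["opening"]*87,o["contact_force"],o["tool_pos"])
robot.move_l([*r,0.14],rate=.2)
o=robot.observe();print(o["time_s"],o["opening"]*87)
E
```

```text
False
31.27143367416454 [0.3002306  0.51949558 2.44899181] [ 0.61091906 -0.32607601  0.03225492]
19.9 31.52956297771069
```

View pics/wm3.png

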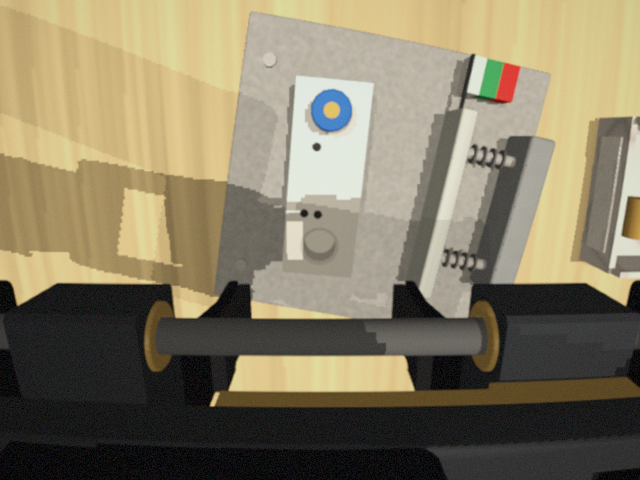

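Blue's top disc is at (332,110), centred over the one-dot pocket. The two-dot pocket is at about (319,241).

```bash
python3 - <<'E'
from h import *
import pickle
p=pickle.load(open("wm3.pkl","rb"))
b=atz(p,(332,110.3),.092);print("blue",b)
print("dots",[atz(p,u,.058).round(4) for u in [(317,147),(304.5,213),(318,214.5)]])
print("p2",atz(p,(319.5,241.5),.058))
C=np.array([atz(p,u,.058)[:2] for u in [(295.5,75.5),(374,83),(352.5,277.5),(282,271)]]);print("corners ctr",C.mean(0), [np.linalg.norm(C[i]-C[(i+1)%4]).round(4) for i in range(4)])
cv2.imwrite("pics/wm3z.png",cv2.resize(p["color"][200:285,270:370],None,fx=6,fy=6,interpolation=cv2.INTER_CUBIC))
E
```

```text
blue [0.53290457 0.07020408 0.092     ]
dots [array([0.5211, 0.0423, 0.058 ]), array([ 0.5099, -0.0145,  0.058 ]), array([ 0.5217, -0.0159,  0.058 ])]
p2 [ 0.52298536 -0.04040506  0.058     ]
corners ctr [0.52838922 0.01289074] [np.float64(0.0647), np.float64(0.1694), np.float64(0.0648), np.float64(0.169)]
```

View pics/wm3z.png

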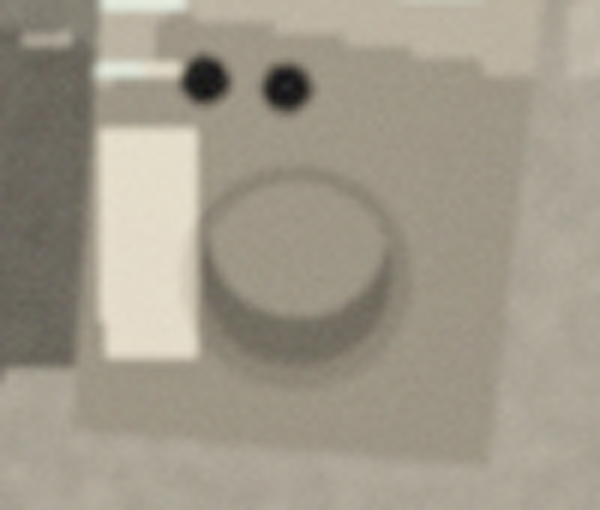

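The rim centre comes to about (319,245) in the full image. Combining the estimates gives pocket2 ≈ (0.5224, -0.0449). Now I insert red.

```bash
python3 - <<'E'
from h import *
x,y=.5224,-.0449
robot.move_ptp([x,y,.14],down(0)); robot.move_l([x,y,.092],rate=.12)
ok=lower(x,y,.092,.0645,step=.0045,fmax=8); print(ok,robot.observe()["time_s"])
s=robot.get_image("side");cv2.imwrite("pics/s4.png",cv2.resize(s["color"][130:310,250:410],None,fx=3.3,fy=3.3))
E
```

```text
0.0875 [ 0.5227 -0.045   0.0879] [-0.3 -0.4 -1.4]
0.083 [ 0.5222 -0.0448  0.0829] [-0.5  0.7 -1.5]
0.0785 [ 0.5221 -0.0448  0.0782] [ 0.8  0.4 -0.3]
0.074 [ 0.5221 -0.0448  0.0737] [ 0.1 -0.7 -0.7]
0.0695 [ 0.5221 -0.0448  0.0692] [-0.8  0.3 -1.2]
0.065 [ 0.5222 -0.0448  0.0647] [0.2 0.2 0.8]
0.0645 [ 0.5224 -0.0449  0.0645] [-0.  -0.1 -0.8]
True 23.3333
```

View pics/s4.png

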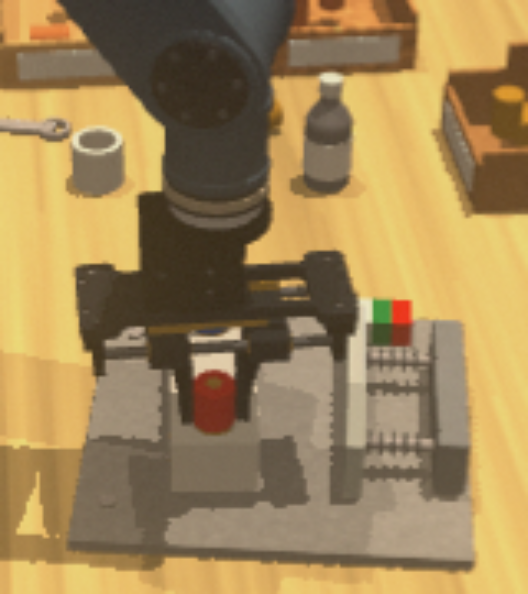

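Red is in freely as well. I'll release it, check from above, and measure the fixture frame.

```bash
python3 - <<'E'
from h import *
import pickle
x,y=.5224,-.0449
robot.set_gripper(0.7)
robot.move_l([x,y,.14],rate=.2)
yaw=np.radians(79.9)
robot.move_ptp([.49,.012,.26],down(yaw))
p=robot.get_image("wrist");cv2.imwrite("pics/wm5.png",p["color"]);pickle.dump(p,open("wm5.pkl","wb"))
print(robot.observe()["time_s"])
s=robot.get_image("side");cv2.imwrite("pics/s5.png",cv2.resize(s["color"][190:310,260:410],None,fx=4,fy=4,interpolation=cv2.INTER_CUBIC))
E
```

```text
25.9417
```

View pics/wm5.png

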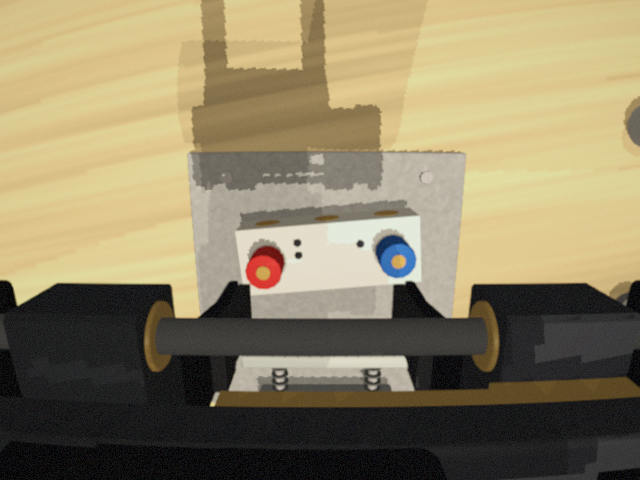

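View pics/s5.png

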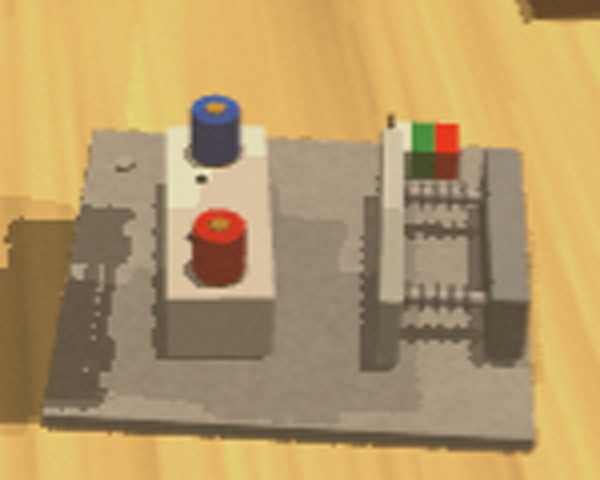

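Both plugs are seated, and the fixture's back edge is level in the wrist picture (row 152), which confirms the -10.1° yaw. Next I compute the fixture origin and start the push with open fingers, slowly.

```bash
cat >> h.py <<'E'
YAW=np.radians(-10.1);C,S=np.cos(YAW),np.sin(YAW)
RF=np.array([[C,-S],[S,C]])
E
python3 - <<'E'
from h import *
import pickle
p=pickle.load(open("wm5.pkl","rb"))
a,b=[atz(p,u,.012)[:2] for u in [(189,152.5),(465,152.5)]]
d=b-a;print(np.linalg.norm(d),np.degrees(np.arctan2(d[1],d[0]))-90)
O=(a+b)/2-RF@[-.135,0];print("O",O)
c1=atz(p,(398,262),.092)[:2];c2=atz(p,(263.5,273),.092)[:2]
m=(c1+c2)/2;print("plugs",c1,c2,"manif in fix",RF.T@(m-O), RF.T@(c1-c2))
np.save("O.npy",O)
g=lambda x,y,z:[*(O+RF@[x,y]),z]
my=(RF.T@(m-O))[1]
robot.set_gripper(0.75)
robot.move_l(g(-.122,my,.15),rate=.2)
robot.move_l(g(-.122,my,.036),rate=.15)
print(robot.observe()["contact_force"])
for x in [-.09,-.06,-.04,-.03]:
    robot.move_l(g(x,my,.036),rate=.05);o=robot.observe();print(x,RF.T@(o["tool_pos"][:2]-O),o["tool_pos"][2].round(4),(RF.T@o["contact_force"][:2]).round(2),o["contact_force"][2].round(1))
s=robot.get_image("side");cv2.imwrite("pics/s6.png",cv2.resize(s["color"][150:310,250:410],None,fx=3.7,fy=3.7,interpolation=cv2.INTER_CUBIC));print(o["time_s"],my)
E
```

```text
0.2748812421860166 -10.154461557809086
O [0.56761422 0.00397424]
plugs [0.53270838 0.07029885] [ 0.52211683 -0.04413939] manif in fix [-0.04117542  0.00191435] [-0.00964124  0.11452222]
[0.17991634 0.66392358 0.36988663]
-0.09 [-0.09053169  0.00192386] 0.0359 [-0.75  0.42] -0.6
-0.06 [-0.0588823   0.00181805] 0.0362 [1.3  0.11] -0.4
-0.04 [-0.03872332  0.00185584] 0.0361 [0.74 0.92] 0.3
-0.03 [-0.0288736   0.00186844] 0.036 [-0.41  0.14] -0.6
30.4833 0.0019143547763233436
```

View pics/s6.png

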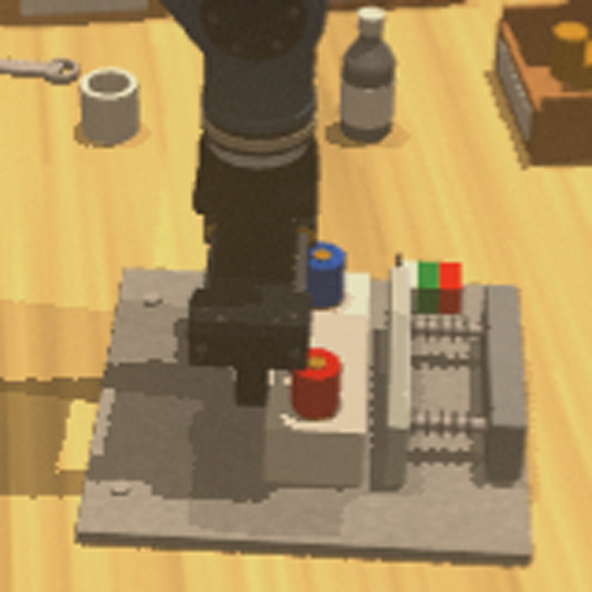

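The manifold is square with the fingers, with about 16 mm of gap left to the stop, as calculated. I'll continue in small steps and watch the force.

```bash
python3 - <<'E'
from h import *
O=np.load("O.npy");my=.0019
g=lambda x,y,z:[*(O+RF@[x,y]),z]
for x in [-.022,-.016,-.012,-.008,-.004,0,.004]:
    robot.move_l(g(x,my,.036),rate=.03)
    fs=[]
    for _ in range(4): robot.sleep(.03); o=robot.observe(); fs.append(o["contact_force"])
    f=np.mean(fs,0);print(x,(RF.T@(o["tool_pos"][:2]-O)).round(4),o["tool_pos"][2].round(4),(RF.T@f[:2]).round(2),f[2].round(1))
    if (RF.T@f[:2])[0]<-9: break
s=robot.get_image("side");cv2.imwrite("pics/s7.png",cv2.resize(s["color"][190:310,270:410],None,fx=5,fy=5,interpolation=cv2.INTER_CUBIC));print(o["time_s"])
s=robot.get_image("scene");cv2.imwrite("pics/c7.png",cv2.resize(s["color"][215:315,260:410],None,fx=5,fy=5,interpolation=cv2.INTER_CUBIC))
E
```

```text
-0.022 [-0.0215  0.0019] 0.036 [-0.83  0.63] -0.6
-0.016 [-0.0153  0.0019] 0.0361 [-0.21 -0.19] -0.5
-0.012 [-0.0127  0.002 ] 0.0359 [-4.04  0.32] 1.3
-0.008 [-0.0092  0.002 ] 0.0358 [-5.04  0.31] 2.3
-0.004 [-0.0066  0.002 ] 0.0357 [-6.6   0.11] 3.9
0 [-0.004  0.002] 0.0356 [-9.21 -0.26] 4.9
33.2333
```

View pics/s7.png

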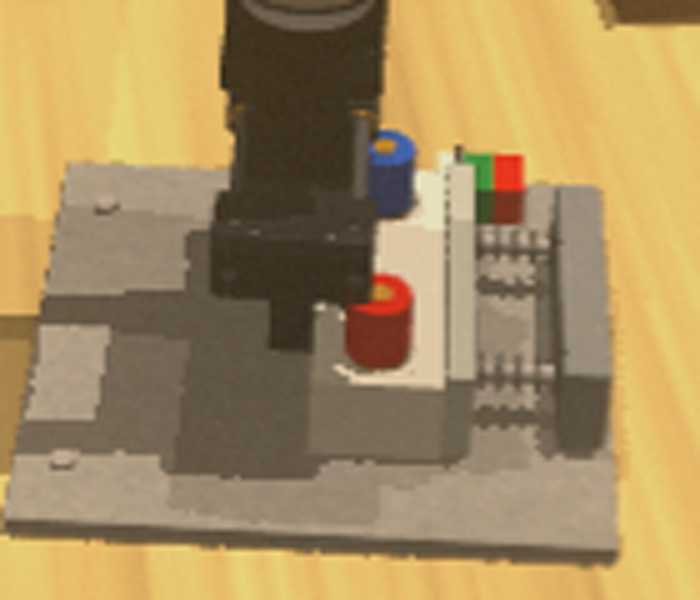

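View pics/c7.png

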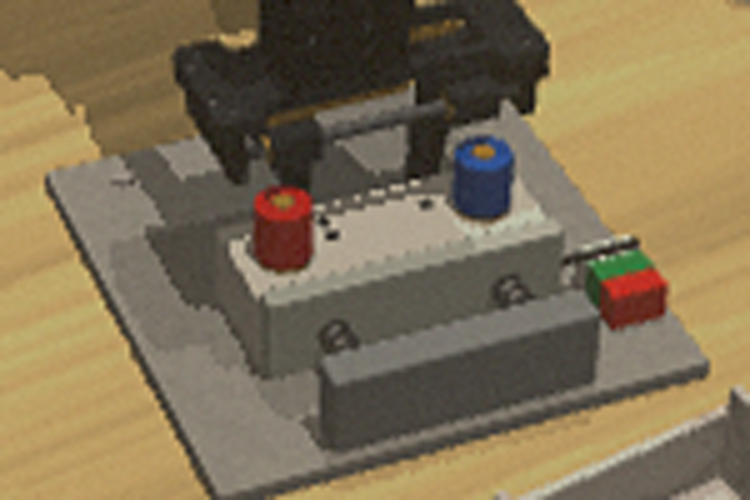

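The pointer stands at about the white/green boundary and the manifold is flat on the stop. I'll go on to the 22 mm target.

```bash
cat > pic.py <<'E'
from h import *
def pics(n):
    s=robot.get_image("side");cv2.imwrite(f"pics/s{n}.png",cv2.resize(s["color"][190:310,270:410],None,fx=5,fy=5,interpolation=cv2.INTER_CUBIC))
    c=robot.get_image("scene");cv2.imwrite(f"pics/c{n}.png",cv2.resize(c["color"][215:315,260:410],None,fx=5,fy=5,interpolation=cv2.INTER_CUBIC))
E
python3 - <<'E'
from pic import *
O=np.load("O.npy");my=.0019
g=lambda x,y,z:[*(O+RF@[x,y]),z]
for x in [.004,.008,.0115]:
    robot.move_l(g(x,my,.036),rate=.03)
    fs=[]
    for _ in range(6): robot.sleep(.03); o=robot.observe(); fs.append(o["contact_force"])
    f=np.mean(fs,0);print(x,(RF.T@(o["tool_pos"][:2]-O)).round(4),o["tool_pos"][2].round(4),(RF.T@f[:2]).round(2),f[2].round(1))
    if (RF.T@f[:2])[0]<-14.5: break
pics(8);print(o["time_s"])
E
```

```text
0.004 [-0.0015  0.002 ] 0.0355 [-10.94  -0.06] 6.9
0.008 [0.0011 0.002 ] 0.0355 [-13.19  -0.43] 8.2
0.0115 [0.0034 0.0021] 0.0353 [-15.01  -0.49] 9.5
34.7667
```

View pics/s8.png

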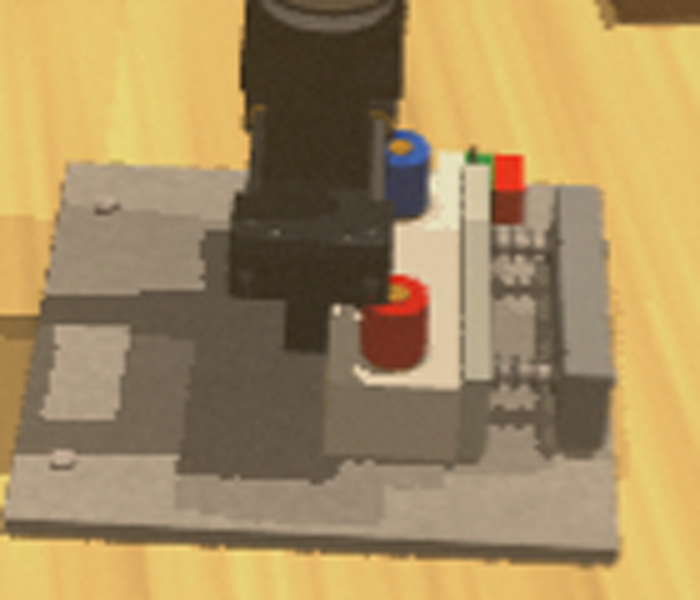

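View pics/c8.png

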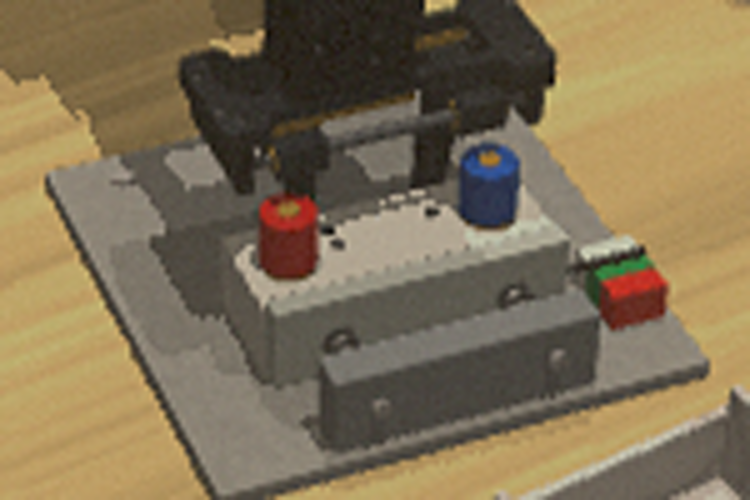

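The pointer is just inside green. I'll measure the travel from how far the plate corner moved in the side picture, (360.8,265.5) → (368.2,266).

```bash
python3 - <<'E'
from pic import *
O=np.load("O.npy")
s=robot.get_image("side");c=robot.get_image("scene")
for t in [0,.014,.018,.02,.022]:
    q=O+RF@[.074+t,-.085];r=O+RF@[.067+t,.09]
    print(t,proj(s,[[*q,.065],[*r,.065]]).round(1).tolist(),proj(c,[[*r,.065]]).round(1).tolist())
f=[];
for _ in range(5): o=robot.observe(); f.append(RF.T@o["contact_force"][:2]);robot.sleep(.02)
print(np.mean(f,0),o["time_s"],RF.T@(o["tool_pos"][:2]-O))
E
```

```text
0 [[359.3, 264.7], [356.7, 220.2]] [[371.0, 256.5]]
0.014 [[365.3, 265.0], [362.1, 220.4]] [[373.3, 259.5]]
0.018 [[367.0, 265.1], [363.7, 220.5]] [[374.0, 260.4]]
0.02 [[367.8, 265.1], [364.4, 220.5]] [[374.3, 260.8]]
0.022 [[368.7, 265.2], [365.2, 220.6]] [[374.6, 261.2]]
[-14.72920189  -0.39321966] 35.0333 [0.00339187 0.00206613]
```

The measured travel is about 17.5–18 mm. Advancing roughly 4 mm more, then holding.

```bash
python3 - <<'E'
from pic import *
O=np.load("O.npy");my=.0019
g=lambda x,y,z:[*(O+RF@[x,y]),z]
for x in [.0145,.0175]:
    robot.move_l(g(x,my,.036),rate=.02)
    fs=[]
    for _ in range(6): robot.sleep(.05); o=robot.observe(); fs.append(o["contact_force"])
    f=np.mean(fs,0);print(x,(RF.T@(o["tool_pos"][:2]-O)).round(4),o["tool_pos"][2].round(4),(RF.T@f[:2]).round(2),f[2].round(1))
robot.sleep(1.5)
pics(9);o=robot.observe();print(o["time_s"],(RF.T@(o["tool_pos"][:2]-O)).round(4),(RF.T@o["contact_force"][:2]).round(2))
E
```

```text
0.0145 [0.005  0.0021] 0.0353 [-16.89  -0.7 ] 10.9
0.0175 [0.007  0.0021] 0.0352 [-18.07  -0.89] 12.2
37.85 [0.007  0.0021] [-17.62  -0.2 ]
```

View pics/s9.png

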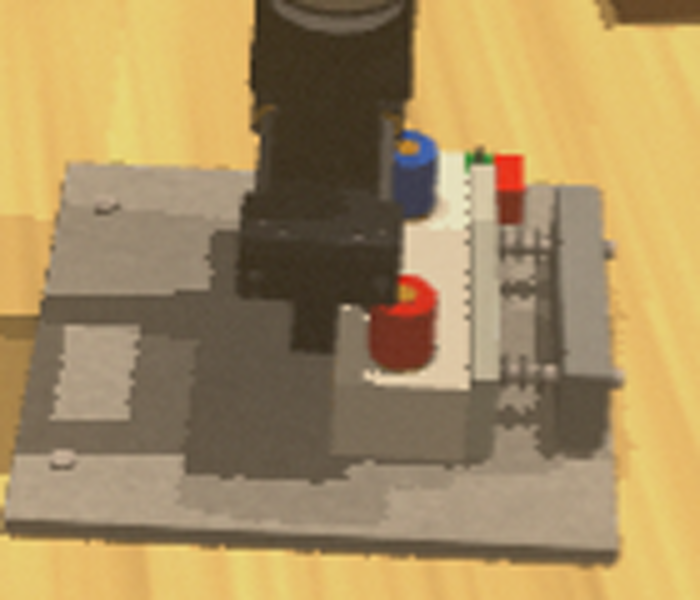

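View pics/c9.png

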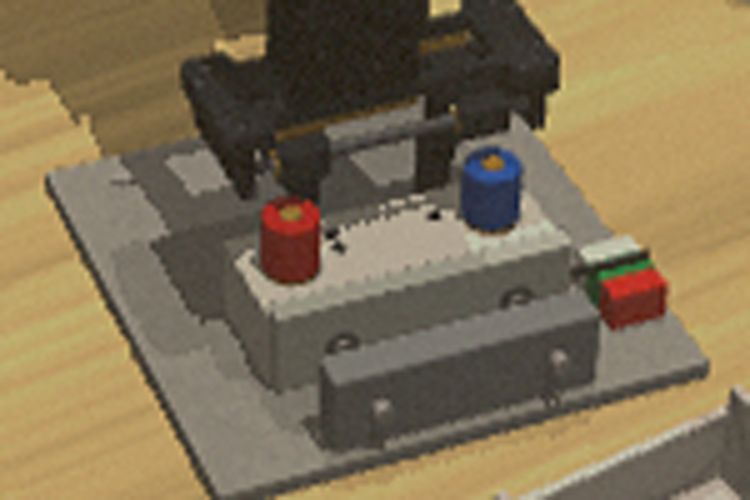

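The pointer stands mid-green in the side view: column 480, with green from 466 to 494, so about 21.5–22 mm. The plate is flush, both plugs are home, and the push is steady. Handing in while still holding.

```bash
python3 - <<'E'
from bench import robot
print(robot.job_done()); print(robot.observe()["time_s"])
E
```

```text
the job is handed in; nothing more can be done
None
the job is handed in; nothing more can be done
```

I handed the job in at about 38 s, with the fingers still pushing the manifold against the stop. No verdict came back, so what follows is from my own checks.

- **Plugs:** blue went into the one-dot pocket first, then red into the two-dot pocket. Both slid in with about 1.5 N or less of resistance. Pictures after release showed both heads resting on the manifold.
- **Push:** I pushed with both open fingers on the -x face, squared to the fixture's yaw of about -10.1°. That also straightened the manifold, which had been lying about 5° off. In the last picture it looks flat against the stop.
- **Pointer:** it stands mid-green. I put the travel at about 21.5–22 mm, from the finger position since first contact and from the side picture. I did not go past this position.
- **Steadiness:** the position did not change over the last 1.5 s before hand-in.

**Force readings:** the wrist read 17.6 N along the push, while the spring should give about 9.8 N at this travel. I put the difference down to friction between manifold and bed, because the fingers also bear down with about 12 N. The force readings during the push fit that, but I could not measure the force on the stop itself.

I did not measure the other items on the bench one by one. The arm's path stayed clear of them, and the later pictures that happened to include the coupling, bottle and wrench showed nothing disturbed.

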